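# Clear and crack the sealed sample box

### The job

Using the scraper block, sweep the three rind chips off the lid of the steel sample box into the open crumb tray beside it, without touching the chips with the gripper, and set the scraper down on the bench. Then pull the stuck lid free by its handle and ease it up until its front edge stands about 20 mm (a finger's width) open, never throwing it wide; the program finishes while still holding the lid there by the handle. Leave the beaker and the cheese blocks where they are.

Things in the scene. Friction and masses are not known exactly. Their poses are not given: they have to be found in the camera images.
- sample_box: Fixed steel sample box with a gasketed lid, 180 mm (its x) x 200 mm (its y) x 70 mm high, plus the 12 mm lid: the lid's flat top is 82 mm above the bench. Origin at the centre of its underside on the bench; its -x side is the front (roughly to the robot), the lid is hinged along its +x side. The box stands turned by up to 9 degrees.
- lid (a joint): Lid angle in rad about the level hinge axis along the box's y: 0 shut, grows as the front edge rises (0.11 = 20 mm gap). A sticky gasket holds it: some 12 to 20 N of upward pull at the handle breaks it, peaking in the first 2 mm of lift there and mostly gone after 5 mm; then 4 to 9 N holds it up. It falls shut if released.
- lid_hinge (a point): Point on the lid's hinge axis, middle of the box's far edge: (90, 0, 70) mm in the box's frame.
- lid_front_edge (a point): Middle of the lower front edge of the lid, 180 mm before the hinge; with the lid shut at (-90, 0, 70) mm in the box's frame. Its rise is the gap.
- lid_pull (a point): The lid's pull handle: a dark steel round bar, 12 mm thick and 110 mm long along the box's y, on two posts 90 mm apart. This point is the middle of the bar's axis: 36 mm above the lid's top, 25 mm behind its front edge, so at (-65, 0, 118) mm in the box's frame when shut. Turns with the lid.
- crumb_tray: Fixed open white tray 200 mm (its x) x 100 mm (its y) x 24 mm high, walls 3 mm, on the bench along the left or the right side of the sample box (gap 4 to 6 mm, sides parallel). Origin at the centre of its underside.
- flat_case: Fixed closed flat grey case with two dark straps across its top, 204 x 104 x 24 mm along the other side of the sample box; not a tray. Origin under its centre.
- chip1: Rind chip lying flat on the lid, one of three alike: a yellow-brown slab 30 x 22 x 10 mm, 12 g. Origin at the centre of its underside, z up.
- chip2: Rind chip lying flat on the lid, one of three alike: a yellow-brown slab 30 x 22 x 10 mm, 12 g. Origin at the centre of its underside, z up.
- chip3: Rind chip lying flat on the lid, one of three alike: a yellow-brown slab 30 x 22 x 10 mm, 12 g. Origin at the centre of its underside, z up.
- scraper: Scraper block standing on its foot on the bench: foot 120 mm (its x) x 26 mm (its y) x 30 mm high, white with a dark lower edge, and on it a grey grip spine 60 x 20 mm (20 across its y) rising from 30 to 66 mm above the underside. 130 to 210 g. Origin at the centre of its underside, z up.
- beaker: Bystander: loose clear plastic beaker, 72 mm wide, 95 mm high, on the bench on the other side from the scraper; origin under its centre.
- cheese1: Bystander: wrapped cheese block 130 x 70 x 75 mm at the back of the bench; origin under its centre.
- cheese2: Bystander: wrapped cheese block 130 x 70 x 75 mm at the back of the bench; origin under its centre.
- cheese3: Bystander: wrapped cheese block 130 x 70 x 75 mm at the back of the bench; origin under its centre.

How it is judged:
By the outcome, as a careful person would: the job done as asked, in the order asked, and still so for the second after the job is handed in, while the arm keeps its last pose, push and grip.
It also fails if it takes over 67 s, if anything falls off the work surface, if the arm or the gripper's body presses on something with over 40 N, if the wrist force passes 120 N, or if a joint passes its speed limit or range.

### The arm

A 6-joint arm with a two-finger parallel gripper is mounted at the origin on the work surface. World frame = base frame: x ahead of the robot, y to its left, z up, the work surface at z = 0. Lengths are in mm, angles in rad, forces in N, time in s.
With the tool pointing down it reaches from about 275 to 1000 mm from the base axis. Payload 8.4 kg.
Tool frame: the origin (TCP) lies between the finger pads; the fingertips stand 22 mm ahead of it and the grasp point (between the pads) lies 3 mm ahead of it (r.nose_length is the z of the fingertips in the tool frame, in mm); z points along the fingers, y is the line along which they close (so a half turn about z gives the same grasp; the last joint's range is limited). The gripper opens to 85 mm and grips with 20 to 120 N. Pads are 22 mm wide; open, the fingers measure 114 mm over their backs; the gripper's body (76 mm by 85 mm) begins 54 mm behind the grasp point. The pads swing forward as they close: fully open they stand 13 mm farther back than shut.
Start: joints at [1.282, 0.353, 1.633, -0, 1.155, -0.002], TCP at [176.801, 599.474, 253.281] pointing down, gripper open.
Joint ranges: [-2.63, 2.63], [-0.92, 2.1], [0.06, 2.66], [-1.3, 4.44], [0, 2.69], [-3.02, 3.02]. Speed limits (rad/s): [2.22, 2.22, 2.79, 3.14, 3.14, 3.14].

### API

Orientations are given as [roll, pitch, yaw] about the fixed x, y, z axes, in that order (R = Rz(yaw) Ry(pitch) Rx(roll)).
In Python, from rig import r gives the robot as it stands.
- The arm moves only by the shell command python3 steer.py [FORCE], which reads ROWS from standard input. ROWS is 1 to 5 rows, parted by a bar, with the numbers parted by commas; each row has 7 numbers: a rotation vector rx, ry, rz in rad, then dx, dy, dz in mm, then the opening from 0.0 (shut) to 1.0 (fully open); each row shifts and turns the commanded pose from where the row before left it, along the tool's axes as they then stand; what a row does not reach is not made up. A row lasts 1/12 s, in which the tool goes at most 41.7 mm and 0.125 rad, less where a joint would pass 70% of its speed; a pose out of reach is approached as far as the arm can. The fingers move at their own pace and stop on an object; FORCE is the grip in N (left out, the last holds). Time passes only in rows, so rows that do not move let the fingers close. It prints the time, the measured TCP pose, the force, the opening and the grip force at its end. Input that does not fit is refused with a message, and nothing moves.
- r.sense(): the state, without advancing time (a new reading comes with each control period).
- r.grab_frame(name): name is "scene" or "side" or "wrist"; returns the picture (400x640x3 uint8, red, green, blue); there is no depth.
- r.camera_params(name): a dict with "fx", "fy", "cx", "cy" (pixels), "rvec" (rotation vector, rad) and "tvec" (3), from world to camera coordinates, as OpenCV has them. Camera axes: x right, y down, z forward; pixel columns grow to the right and rows downward; lengths in mm; the calibration is good to about 2 mm. A picture is of the moment at which its call begins: read the wrist's pose just before it. camera_params takes no time and is no camera call; for the wrist camera it gives the pose at the moment of the call.
- r.sign_off(): hands the job in; it is judged then, once.
The state is a dict: "clock": time; "qpos": joint angles; "qvel": joint speeds; "joint_efforts": joint torques, N m; "eef_pos": TCP position; "tcp_rot": TCP orientation; "contact_force": force on the tool from outside, world axes, zero at the start; "wrist_torque": the same for the moment, N m; "opening": opening from 0.0 (shut) to 1.0 (fully open); "grasp_force": force on a finger pad.
Only numpy, scipy, OpenCV 4.12 (cv2) and the standard library are available. Lean on these libraries where they do the work, as an engineer would, in place of code of your own. Each camera call takes 0.05 s, during which the arm holds its last target. There are 200 camera calls.

## Working session

There is one attempt and no reset: what is moved stays moved. The work goes in short steps, Python scripts to look and compute and a shell command to move; the robot and the scene stay as the last step left them, time stands still between calls to the robot, and variables do not carry over. Pictures are saved under pics/ and viewed, at most 10 in all, crops included, and the job is handed in when it is done.

```bash
ls; mkdir -p pics
python3 - <<'E'
from rig import r
import cv2
print(r.sense())
a=r.grab_frame("scene");b=r.grab_frame("side")
cv2.imwrite("pics/scene.png",a[:,:,::-1]);cv2.imwrite("pics/side.png",b[:,:,::-1])
for n in("scene","side","wrist"):print(n,r.camera_params(n))
E
```

```text
pics
rig.py
steer.py
{'clock': 0.0, 'qpos': array([ 1.28161302e+00,  3.53628885e-01,  1.63412977e+00, -8.48737784e-07,
        1.15516975e+00, -2.40367725e-03]), 'qvel': array([-0.00063929, -0.001966  , -0.00099023, -0.00043457,  0.00102731,
       -0.00045331]), 'joint_efforts': array([-1.34889856e-04, -6.05239034e+01, -3.42072237e+01,  4.60582476e-05,
        9.08572722e-03,  6.73068530e-05]), 'eef_pos': array([176.66960265, 599.05949422, 252.57554688]), 'tcp_rot': array([-3.14025691e+00, -2.43467889e-06,  2.85481337e+00]), 'contact_force': array([ 0.18072413,  0.03038761, -0.92465052]), 'wrist_torque': array([-0.02402299, -0.00544406,  0.00476993]), 'grasp_force': 0.0, 'opening': 0.999013565257727}
scene {'fx': 387.47920249716424, 'fy': 387.47920249716424, 'cx': 320.28739875446485, 'cy': 202.89876071965713, 'rvec': array([ 2.46328024,  0.82832152, -0.22917101]), 'tvec': array([-507.66824006, -248.95309604, 1369.53088467])}
side {'fx': 403.1698074517818, 'fy': 403.1698074517818, 'cx': 318.05193769421743, 'cy': 194.21728984271274, 'rvec': array([ 0.26884619, -2.74239383,  1.2992456 ]), 'tvec': array([618.81263009, 139.92641645, 849.37454467])}
wrist {'fx': 337.03732416704986, 'fy': 337.03732416704986, 'cx': 314.9771195065312, 'cy': 199.87247594799965, 'rvec': array([-2.32080513, -1.73212332, -0.2529304 ]), 'tvec': array([-623.82262254,  -36.91380293,  378.22715249])}
```
View pics/scene.png

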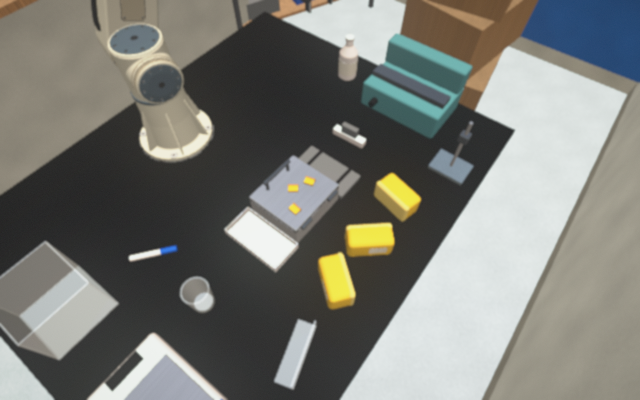

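View pics/side.png

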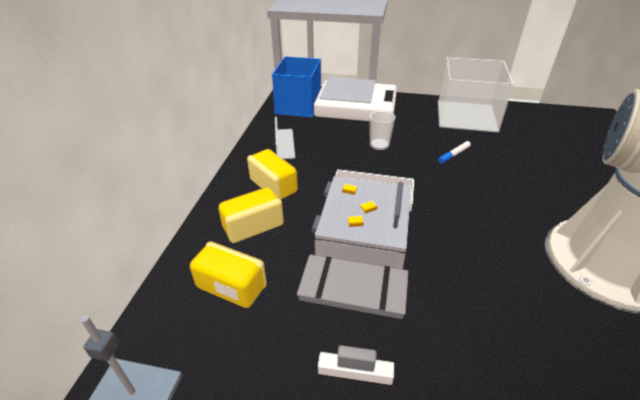

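The scene view shows the tray at px (262,238), on the box's +y side, with the lid at (295,195) and chips at (293,188), (309,181) and (294,209). The flat case is at (330,170) and the scraper at (350,133). In the side view the scraper is at (355,365) and the handle at (398,205). Next I'll get rough positions from these two views, then refine with the wrist camera.

Create h.py:
```python
import numpy as np, cv2
from scipy.spatial.transform import Rotation as Ro
def ray(c,px):
    R=cv2.Rodrigues(np.array(c["rvec"]))[0]; t=np.array(c["tvec"])
    d=R.T@np.array([(px[0]-c["cx"])/c["fx"],(px[1]-c["cy"])/c["fy"],1.]); return -R.T@t, d/np.linalg.norm(d)
def onz(c,px,z):
    o,d=ray(c,px); return o+d*(z-o[2])/d[2]
def tri(*obs):
    A=np.zeros((3,3));b=np.zeros(3)
    for c,p in obs:
        o,d=ray(c,p);P=np.eye(3)-np.outer(d,d);A+=P;b+=P@o
    x=np.linalg.solve(A,b)
    res=[np.linalg.norm((np.eye(3)-np.outer(d,d))@(x-o)) for o,d in (ray(*q) for q in obs)]
    return x,max(res)
def proj(c,X):
    return cv2.projectPoints(np.array([X],float),np.array(c["rvec"]),np.array(c["tvec"]),np.array([[c["fx"],0,c["cx"]],[0,c["fy"],c["cy"]],[0,0,1.]]),None)[0][0,0]
def tool(s,target,yaw=None):
    "offset of target TCP in tool axes; s=sense"
    R=Ro.from_euler('xyz',s["tcp_rot"]).as_matrix(); return R.T@(np.array(target)-s["eef_pos"])
def blobs(img,lo,hi,amin=20):
    m=cv2.inRange(cv2.cvtColor(img,cv2.COLOR_RGB2HSV),np.array(lo),np.array(hi))
    cs=cv2.findContours(m,cv2.RETR_EXTERNAL,cv2.CHAIN_APPROX_NONE)[0]
    return [(cv2.contourArea(c),)+cv2.minAreaRect(c) for c in cs if cv2.contourArea(c)>=amin]
```

Run:
```python
from h import *; from rig import r
S=r.camera_params("scene");D=r.camera_params("side");W=r.camera_params("wrist")
for n,a,b in [("chipA",(293,188),(369,207)),("chipB",(309,181),(355,221)),("chipC",(294,209),(349,189)),("spine",(350,128),(357,352)),("post1",(266,183),None),("post2",(288,167),None),("bar",(277,172),(399,204))]:
    if b: print(n,tri((S,a),(D,b)))
for n,z,p in [("scr foot",30,(350,138)),("tray",0,(262,238))]: print(n,onz(S,p,z))
for n,z,p in [("scrL",15,(320,366)),("scrR",15,(393,372)),("lid fl",82,(406,245)),("lid bl",82,(318,236)),("lid br",82,(337,176)),("lid fr",82,(411,181)),("chipA",87,(369,207)),("beaker",50,(381,130))]: print(n,onz(D,p,z))
s=r.sense();R=Ro.from_euler('xyz',s["tcp_rot"]).as_matrix()
print("cam in tool",R.T@(ray(W,(315,200))[0]-s["eef_pos"]), R.T@ray(W,(315,200))[1], R.T@ray(W,(600,200))[1])
```

```text
chipA (array([515.93987844,  22.84962976,  84.71820135]), np.float64(1.0905934685123435))
chipB (array([538.87154817,  71.51116816,  84.82983134]), np.float64(0.25911857051543136))
chipC (array([565.40708332, -31.38924549,  84.62313154]), np.float64(0.23810679389762673))
spine (array([500.7337828 , 342.28757923,  58.39241761]), np.float64(1.8538519197741612))
bar (array([453.97111119,  27.44755003, 107.4144585 ]), np.float64(0.013341199738083728))
scr foot [515.23526087 328.00043735  30.        ]
tray [ 517.40050397 -129.94032592    0.        ]
scrL [556.38126077 352.91918435  15.        ]
scrR [438.45749628 339.92422606  15.        ]
lid fl [433.54948705 117.11723843  82.        ]
lid bl [605.26260729 125.32668197  82.        ]
lid br [600.77253976 -78.1796413   82.        ]
lid fr [429.03402081 -90.82045719  82.        ]
chipA [514.84567262  24.8146628   87.        ]
beaker [ 517.61343317 -366.60295256   50.        ]
cam in tool [  72.34618971   -0.23825317 -119.26722349] [-2.88256156e-01 -7.41525152e-04  9.57553047e-01] [-0.22132788  0.64510836  0.73133383]
```

The tray is on the robot's right, with the scraper near (500, 342). The chip heights triangulate to about 85, which fits. Now I'll move the wrist camera over the scene.

```bash
echo '0,0,-0.0955,0,0,-10,1 | 0,0,-0.0955,0,0,-10,1 | 0,0,-0.0955,0,0,-10,1 | 0,0,0,-23,-33,-5,1 | 0,0,0,-23,-33,-5,1' | python3 steer.py; echo '0,0,0,-24,-33,-5,1 | 0,0,0,-24,-33,-5,1 | 0,0,0,-24,-33,-5,1 | 0,0,0,-24,-33,-5,1 | 0,0,0,-24,-33,-5,1' | python3 steer.py >/dev/null;  echo '0,0,0,-24,-33,0,1 | 0,0,0,-24,-33,0,1 | 0,0,0,-24,-33,0,1 | 0,0,0,-24,-33,0,1 | 0,0,0,0,0,0,1' | python3 steer.py
python3 - <<'E'
from h import *; from rig import r
import pickle
s=r.sense();c=r.camera_params("wrist");a=r.grab_frame("wrist")
cv2.imwrite("pics/w1.png",a[:,:,::-1]);pickle.dump((s,c,a),open("w1.pkl","wb"));print(s["eef_pos"],s["tcp_rot"],r.nose_length)
E
```

```text
clock: 0.52
eef_pos: [222.4, 533.6, 293.1]
tcp_rot: [3.142, -0.0, -3.138]
contact_force: [0.9, -0.7, -0.3]
opening: 1.001
grasp_force: 0.0
clock: 1.35
eef_pos: [441.8, 231.2, 318.2]
tcp_rot: [-3.139, 0.001, 3.137]
contact_force: [0.1, 1.0, -1.0]
opening: 1.002
grasp_force: 0.0
[441.79925534 231.2427379  318.17440379] [-3.13929680e+00  1.39502517e-03  3.13691713e+00] 22.0
```

View pics/w1.png

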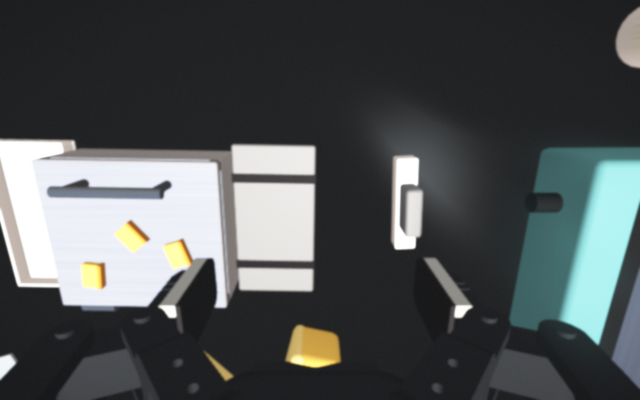

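The wrist view has the image's top toward the robot and its right toward +y. The lid's corners are at px (38,162), (219,163), (226,304) and (64,303), and the bar runs (50,192)–(162,194). Chips are at (131,236), (178,254) and (92,275). The scraper foot spans x 392–417 and y 156–249, and its spine top is around (413,210). I'll take a second view from another place.

```bash
echo '0,0,0,-18,-30,0,1 | 0,0,0,-18,-30,0,1 | 0,0,0,-18,-30,0,1 | 0,0,0,-18,-30,0,1 | 0,0,0,0,0,0,1' | python3 steer.py|head -2; echo '0,0,0,0,0,0,1 | 0,0,0,0,0,0,1' | python3 steer.py | head -2
python3 - <<'E'
from h import *; from rig import r
import pickle
s=r.sense();c=r.camera_params("wrist");a=r.grab_frame("wrist")
cv2.imwrite("pics/w2.png",a[:,:,::-1]);pickle.dump((s,c,a),open("w2.pkl","wb"));print(s["eef_pos"],s["tcp_rot"])
for f in("w1","w2"):
    a=pickle.load(open(f+".pkl","rb"))[2]
    print(f,"chips",[ (round(b[0]),np.round(b[1],1),np.round(b[2],1),round(b[3])) for b in blobs(a,(10,120,120),(35,255,255),60)])
E
```

```text
clock: 1.82
eef_pos: [512.6, 113.3, 318.1]
clock: 1.98
eef_pos: [510.1, 117.2, 317.9]
[510.09147381 117.19153281 317.94884494] [ 3.14114576e+00 -1.03721692e-03  3.14121171e+00]
w1 chips [(126, array([218.7, 368.7]), array([29.8,  7.7]), 40), (1514, array([315.4, 348.4]), array([53.1, 38.8]), 13), (170, array([ 98.5, 271.8]), array([29.4, 16. ]), 58), (130, array([182.2, 249.6]), array([30.6, 14.2]), 41), (152, array([136.2, 231.8]), array([25.5,  6.4]), 45)]
w2 chips [(118, array([126.5, 394. ]), array([10., 17.]), 90), (3790, array([257.2, 349.1]), array([89.8, 71.2]), 44), (4018, array([390.8, 331.9]), array([67.1, 80.6]), 21), (490, array([182. , 220.4]), array([21.1, 26.6]), 3), (490, array([274. , 197.3]), array([27.8, 19.9]), 72), (524, array([227. , 177.2]), array([28.5, 20.3]), 49)]
```

View pics/w2.png

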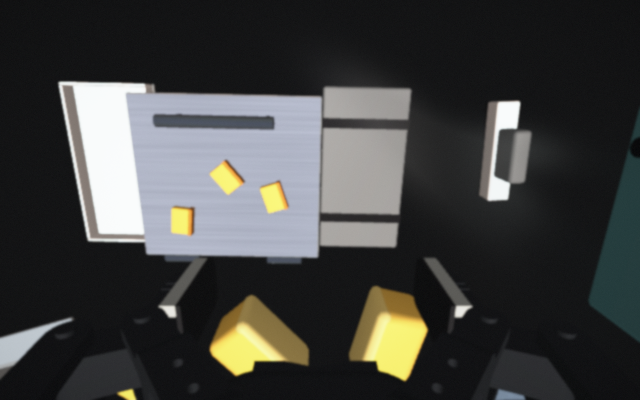

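The second wrist view shows lid corners at (127,94), (322,97), (319,257) and (147,253), and the bar at (153,121)–(274,123). The chips are at (227,177), (274,197) and (182,220). The scraper foot's top is near x 487–520, y 100–200, with the spine top at (506..530, 130..183). I'll refine these corners and triangulate.

Run:
```python
from h import *
import pickle
s1,c1,a1=pickle.load(open("w1.pkl","rb"));s2,c2,a2=pickle.load(open("w2.pkl","rb"))
def sub(a,p):
    g=cv2.cvtColor(a,cv2.COLOR_RGB2GRAY)
    return cv2.cornerSubPix(g,np.array([[p]],np.float32),(4,4),(-1,-1),(3,30,.01))[0,0]
L={}
for n,p,q in [("fl",(38,162),(127,94)),("fr",(219,163),(322,97)),("br",(226,304),(319,257)),("bl",(64,303),(147,253))]:
    P,Q=sub(a1,p),sub(a2,q); x,e=tri((c1,P),(c2,Q)); L[n]=x; print(n,P,Q,x.round(1),round(e,1),onz(c2,Q,82)[:2].round(1))
for n,p,q in [("barL",(50,192),(153,121)),("barR",(162,194),(274,123))]:
    x,e=tri((c1,p),(c2,q)); print(n,x.round(1),round(e,1),onz(c2,q,118)[:2].round(1))
for p in [(227,177.2),(274,197.3),(182,220.4)]: print("chip",onz(c2,p,91)[:2].round(1))
big=np.vstack([cv2.resize(a1[140:260,360:440],None,fx=6,fy=6)[:, :480]])
big2=cv2.resize(a2[85:205,470:550],None,fx=6,fy=6)
o=np.hstack([big,big2])[:, :, ::-1]
cv2.imwrite("pics/scr.png",cv2.resize(o,(800,600)))
```

```text
fl [ 37.888695 158.75677 ] [125.62427  92.23472] [431.6 -84.   60.3] 1.5 [430.9 -73.4]
fr [216.42862 162.4279 ] [322.62152  96.91429] [435.3 124.3  78.6] 0.6 [435.8 124.5]
br [225.7919  307.16498] [317.42975 257.0366 ] [614.8 119.2  78.8] 0.1 [613.3 119.2]
bl [ 62.805252 304.50888 ] [146.04863 253.7215 ] [609.7 -80.2  79.5] 0.2 [608.6 -78.8]
barL [457.4 -35.4 112.7] 0.1 [456.9 -33. ]
barR [459.1  78.6 116.7] 0.0 [459.   78.8]
chip [516.3  24.1]
chip [538.5  72.7]
chip [564.5 -28.8]
```

View pics/scr.png

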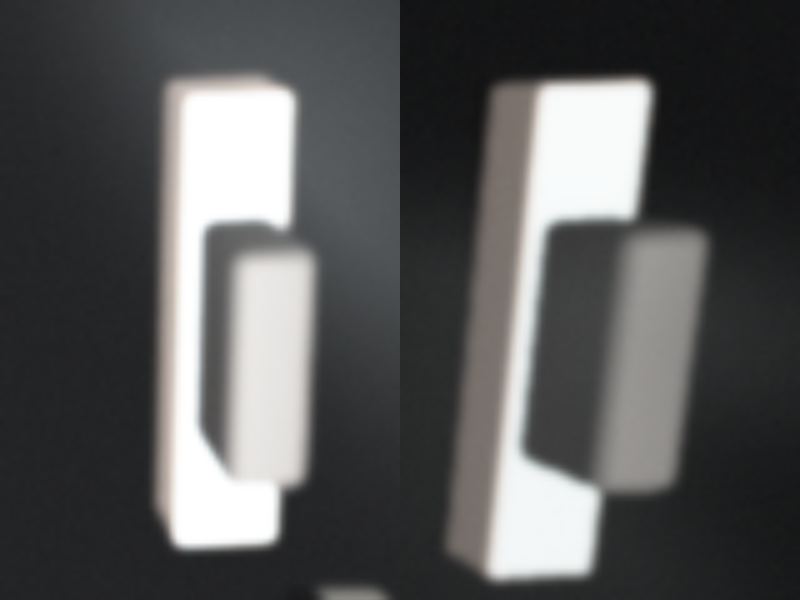

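The lid comes out at 178.6 × 198.7 mm with its centre near (522.5, 22.5) and yaw about −0.024. Its z reads about 79, which is 3 mm low. The crop shows the scraper's foot top and spine top corners clearly, so next I'll triangulate those.

Run:
```python
from h import *
import pickle
s1,c1,a1=pickle.load(open("w1.pkl","rb"));s2,c2,a2=pickle.load(open("w2.pkl","rb"))
def f(ps,o,sx=0): return [((x-sx-2)/5+o[0],(y-2)/5+o[1]) for x,y in ps]
A=f([(236,248),(316,250),(305,488),(228,482),(183,90),(294,90),(279,546),(173,548)],(360,140))
B=f([(626,230),(708,230),(676,490),(597,490),(540,82),(652,80),(593,576),(488,578)],(470,85),400)
X=[tri((c1,p),(c2,q)) for p,q in zip(A,B)]
for x,e in X: print(x.round(1),round(e,1))
X=np.array([x for x,_ in X])
for n,z,k in (("spine",66,X[:4]),("foot",30,X[4:])):
    print(n,k.mean(0).round(1),"yaw",np.arctan2(*( (k[2]+k[3]-k[0]-k[1])[[1,0]])))
print(np.mean([onz(c1,p,66) for p in A[:4]],0),np.mean([onz(c1,p,30) for p in A[4:]],0))
from rig import r
s=r.sense();print(s["eef_pos"],s["tcp_rot"],s["qpos"])
```

```text
[471.2 336.3  60.1] 0.4
[471.6 354.7  59.9] 0.1
[529.8 356.1  63.1] 0.0
[529.4 338.4  61.7] 0.8
[440.1 329.6  27.3] 0.5
[440.1 357.   25.6] 0.1
[561.4 362.3  27.1] 0.4
[560.5 333.5  30.7] 0.1
spine [500.5 346.4  61.2] yaw 0.02911685160361539
foot [500.5 345.6  27.7] yaw 0.03803836126868391
[498.61257786 344.73115037  66.        ] [499.9331463 344.9245518  30.       ]
[509.98505612 117.52729713 318.05102443] [ 3.14121314e+00 -7.80543059e-04 -3.14094967e+00] [ 2.23299468e-01  1.34537212e-01  1.77228009e+00  5.74503093e-04
  1.23545287e+00 -1.34832895e+00]
```

The scraper is at (500, 345.5) with yaw about 0.035, and its spine and foot heights check. I'll go above it, then descend.

```bash
echo '0,0,-0.035,2,28.5,20,1 | 0,0,0,2,28.5,20,1 | 0,0,0,2,28.5,20,1 | 0,0,0,2,28.5,20,1 | 0,0,0,2,28.5,20,1' | python3 steer.py>/dev/null; echo '0,0,0,0,28.5,20,1 | 0,0,0,0,28.5,20,1 | 0,0,0,0,28.5,20,1 | 0,0,0,0,0,0,1 | 0,0,0,0,0,0,1' | python3 steer.py
```

```text
clock: 2.87
eef_pos: [491.5, 346.0, 156.8]
tcp_rot: [-3.14, -0.002, -3.103]
contact_force: [0.0, 0.4, -0.3]
opening: 0.999
grasp_force: 0.0
```

```bash
echo '0,0,0,-8.5,-1,10,1 | 0,0,0,0,0,30,1 | 0,0,0,0,0,30,1 | 0,0,0,0,0,20,1 | 0,0,0,0,0,11,1' | python3 steer.py; echo '0,0,0,0,0,0,0.1 | 0,0,0,0,0,0,0 | 0,0,0,0,0,0,0 | 0,0,0,0,0,0,0 | 0,0,0,0,0,0,0' | python3 steer.py 70;echo '0,0,0,0,0,0,0 | 0,0,0,0,0,0,0 | 0,0,0,0,0,0,0' | python3 steer.py
```

```text
clock: 3.28
eef_pos: [501.8, 341.8, 55.3]
tcp_rot: [-3.14, -0.002, -3.108]
contact_force: [-1.0, -0.5, -0.1]
opening: 0.997
grasp_force: 0.0
clock: 3.7
eef_pos: [503.1, 343.7, 58.7]
tcp_rot: [3.14, 0.002, -3.107]
contact_force: [0.1, -0.1, -0.3]
opening: 0.297
grasp_force: 0.0
clock: 3.95
eef_pos: [503.0, 343.8, 58.5]
tcp_rot: [3.141, 0.002, -3.107]
contact_force: [-0.9, 0.3, 6.0]
opening: 0.223
grasp_force: 71.0
```

```bash
echo '0,0,0,0,0,-15,0 | 0,0,0,0,0,-25,0 | 0,0,0,0,0,-30,0 | 0,0,0,0,0,-30,0 | 0,0,0.059,0,0,-20,0' | python3 steer.py; echo '0,0,0,-6.3,-28.3,0,0 | 0,0,0,-6.3,-28.3,0,0 | 0,0,0,-6.3,-28.3,0,0 | 0,0,0,-6.3,-28.3,0,0 | 0,0,0,-6.3,-28.3,0,0' | python3 steer.py>/dev/null; echo '0,0,0,-6.3,-28.3,0,0 | 0,0,0,-6.3,-28.3,0,0 | 0,0,0,-6.3,-20,0,0 | 0,0,0,0,-8.3,0,0 | 0,0,0,0,0,0,0' | python3 steer.py
python3 - <<'E'
from h import *; from rig import r
import pickle
s=r.sense();c=r.camera_params("wrist");a=r.grab_frame("wrist");b=r.grab_frame("side")
cv2.imwrite("pics/w3.png",np.vstack([cv2.resize(a,(480,300)),cv2.resize(b[140:320,250:538],(480,300))])[:,:,::-1]);print(s["eef_pos"],s["tcp_rot"],s["contact_force"])
E
```

```text
clock: 4.37
eef_pos: [502.7, 343.6, 180.1]
tcp_rot: [3.14, 0.002, 3.118]
contact_force: [0.4, 0.7, -1.3]
opening: 0.222
grasp_force: 69.7
clock: 5.2
eef_pos: [547.0, 114.2, 177.3]
tcp_rot: [-3.141, -0.0, 3.115]
contact_force: [0.4, 0.7, -2.9]
opening: 0.22
grasp_force: 69.8
[546.98006377 114.16820103 177.28755479] [-3.14129629e+00 -3.77773680e-04  3.11514644e+00] [ 0.42067238  0.72878993 -2.94631718]
```

View pics/w3.png

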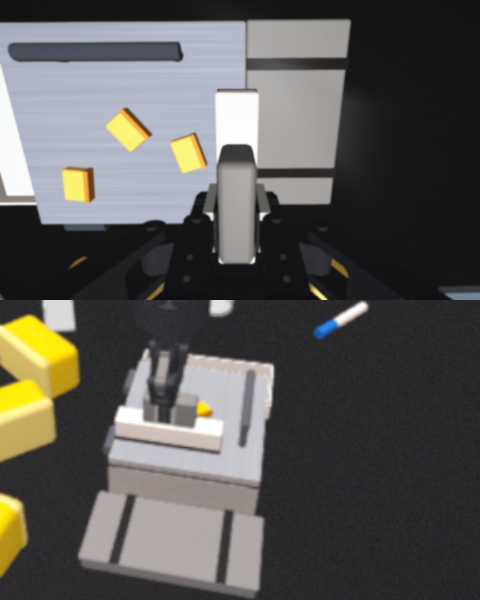

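The scraper is held parallel to the lid's side, with all three chips on its tray side. Behind it the handle clears. I'll lower it carefully until it feels the lid.

```bash
echo '0,0,0,0,5,12,0 | 0,0,0,0,0,12,0 | 0,0,0,0,0,6,0 | 0,0,0,0,0,0,0' | python3 steer.py; echo '0,0,0,0,0,2,0 | 0,0,0,0,0,0,0' | python3 steer.py|sed -n 2,4p; echo '0,0,0,0,0,2,0 | 0,0,0,0,0,0,0' | python3 steer.py|sed -n 2,4p
```

```text
clock: 5.63
eef_pos: [545.6, 121.3, 144.8]
tcp_rot: [-3.141, -0.004, 3.119]
contact_force: [0.9, -0.3, -2.2]
opening: 0.226
grasp_force: 69.8
eef_pos: [547.1, 121.0, 144.8]
tcp_rot: [-3.141, -0.001, 3.118]
contact_force: [0.3, -0.2, -1.4]
eef_pos: [547.4, 120.7, 143.3]
tcp_rot: [3.142, 0.0, 3.117]
contact_force: [0.4, -0.8, -1.5]
```

```bash
for i in 1; do echo '0,0,0,0,0,1,0 | 0,0,0,0,0,0,0' | python3 steer.py|sed -n 2,4p; echo '0,0,0,0,0,1,0 | 0,0,0,0,0,0,0' | python3 steer.py|sed -n 2,4p;  echo '0,0,0,0,0,0,0 | 0,0,0,0,0,0,0' | python3 steer.py|sed -n 2,4p; done
```

```text
eef_pos: [547.4, 120.7, 142.4]
tcp_rot: [3.141, 0.0, 3.117]
contact_force: [0.2, -0.3, -2.3]
eef_pos: [547.3, 120.7, 141.3]
tcp_rot: [-3.142, 0.0, 3.117]
contact_force: [0.7, 0.4, -2.0]
eef_pos: [547.3, 120.7, 141.3]
tcp_rot: [3.142, 0.0, 3.117]
contact_force: [0.4, -0.4, -1.9]
```

```bash
echo '0,0,0,0,-6,0,0 | 0,0,0,0,-9,0,0 | 0,0,0,0,-12,0,0 | 0,0,0,0,-14,0,0 | 0,0,0,0,-14,0,0' | python3 steer.py; echo '0,0,0,0,-14,0,0 | 0,0,0,0,-14,0,0 | 0,0,0,0,-14,0,0 | 0,0,0,0,-15,0,0 | 0,0,0,0,-16,0,0' | python3 steer.py;echo '0,0,0,0,-16,0,0 | 0,0,0,0,-16,0,0 | 0,0,0,0,-16,0,0 | 0,0,0,0,-16,0,0 | 0,0,0,0,-16,0,0' | python3 steer.py;echo '0,0,0,0,-16,0,0 | 0,0,0,0,-8,0,0 | 0,0,0,0,0,0,0 | 0,0,0,0,0,0,0' | python3 steer.py
python3 - <<'E'
from h import *; from rig import r
a=r.grab_frame("wrist");b=r.grab_frame("side");c=r.grab_frame("scene")
cv2.imwrite("pics/w4.png",np.hstack([np.vstack([cv2.resize(a,(400,250)),cv2.resize(b[140:320,250:538],(400,250))]),cv2.resize(c[120:320,180:340],(400,500))])[:,:,::-1])
E
```

```text
clock: 6.88
eef_pos: [545.8, 64.1, 141.3]
tcp_rot: [-3.141, -0.0, 3.117]
contact_force: [0.3, -0.5, -1.7]
opening: 0.225
grasp_force: 69.7
clock: 7.3
eef_pos: [543.8, -9.2, 141.3]
tcp_rot: [-3.141, -0.0, 3.117]
contact_force: [1.1, -0.1, -1.6]
opening: 0.22
grasp_force: 69.7
clock: 7.72
eef_pos: [541.6, -89.4, 141.3]
tcp_rot: [-3.141, -0.0, 3.116]
contact_force: [-0.6, 0.3, -2.8]
opening: 0.222
grasp_force: 69.7
clock: 8.05
eef_pos: [541.3, -111.8, 141.3]
tcp_rot: [3.141, -0.0, 3.116]
contact_force: [0.5, 0.4, -1.4]
opening: 0.223
grasp_force: 69.7
```

View pics/w4.png

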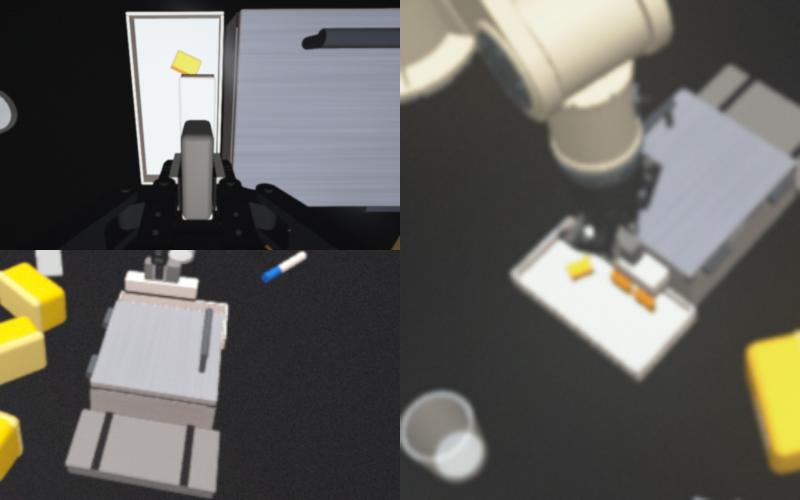

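The lid is clear: one chip is in the tray's front part and two are in its middle, below the scraper. I'll carry the scraper back to its original spot on the bench.

```bash
echo '0,0,0,0,0,-20,0 | 0,0,0,0,0,-30,0 | 0,0,0,0,0,-15,0 | 0,0,0,3.6,32.5,0,0 | 0,0,0,3.6,32.5,0,0' | python3 steer.py | sed -n 2p; echo '0,0,0,3.6,32.5,0,0 | 0,0,0,3.6,32.5,0,0 | 0,0,0,3.6,32.5,0,0 | 0,0,0,3.6,32.5,0,0 | 0,0,0,3.6,32.5,0,0' | python3 steer.py | sed -n 2p;echo '0,0,0,3.6,32.5,0,0 | 0,0,0,3.6,32.5,0,0 | 0,0,0,3.6,32.5,0,0 | 0,0,0,3.6,32.5,0,0 | 0,0,0,3.6,32.5,0,0' | python3 steer.py | sed -n 2p
echo '0,0,0,3.6,32.5,10,0 | 0,0,0,3.6,25,20,0 | 0,0,0,0,8,25,0 | 0,0,0,0,0,30,0 | 0,0,0,0,0,30,0' | python3 steer.py | sed -n 2,4p;echo '0,0,0,0,0,20,0 | 0,0,0,0,0,5,0 | 0,0,0,0,0,0,0 | 0,0,0,0,0,0,0' | python3 steer.py
```

```text
eef_pos: [536.9, -45.7, 207.7]
eef_pos: [521.2, 119.1, 206.4]
eef_pos: [506.9, 282.1, 206.3]
eef_pos: [501.7, 347.3, 90.5]
tcp_rot: [3.141, 0.001, 3.12]
contact_force: [-0.2, -0.4, -3.1]
clock: 10.2
eef_pos: [502.5, 346.0, 67.0]
tcp_rot: [3.141, 0.001, 3.118]
contact_force: [0.8, -0.1, -1.5]
opening: 0.219
grasp_force: 69.6
```

Lowering the last 8 mm, checking for touch.

```bash
echo '0,0,0,0,0,4,0 | 0,0,0,0,0,2,0 | 0,0,0,0,0,1.5,0 | 0,0,0,0,0,0,0' | python3 steer.py|sed -n 2,4p;echo '0,0,0,0,0,1,0 | 0,0,0,0,0,0,0 | 0,0,0,0,0,0,0' | python3 steer.py|sed -n 2,4p
```

```text
eef_pos: [502.5, 345.4, 59.2]
tcp_rot: [3.141, 0.001, 3.117]
contact_force: [-0.2, 0.3, -2.6]
eef_pos: [502.6, 345.6, 58.5]
tcp_rot: [3.141, 0.001, 3.117]
contact_force: [-2.0, -1.1, 5.9]
```

```bash
echo '0,0,0,0,0,0,0.3 | 0,0,0,0,0,0,0.6 | 0,0,0,0,0,0,1 | 0,0,0,0,0,0,1 | 0,0,0,0,0,0,1' | python3 steer.py; echo '0,0,0,0,0,-10,1 | 0,0,0,0,0,-25,1 | 0,0,0,0,0,-35,1 | 0,0,0,0,0,-35,1 | 0,0,0.12,0,0,-35,1' | python3 steer.py; echo '0,0,0.12,0,0,-20,1 | 0,0,0.121,0,0,0,1 | 0,0,0.121,0,0,0,1 | 0,0,0.121,0,0,0,1 | 0,0,0.121,0,0,0,1' | python3 steer.py >/dev/null; echo '0,0,0.121,0,0,0,1 | 0,0,0.121,0,0,0,1 | 0,0,0.121,0,0,0,1 | 0,0,0.121,0,0,0,1 | 0,0,0.121,0,0,0,1' | python3 steer.py >/dev/null; echo '0,0,0.121,0,0,0,1 | 0,0,0.12,0,0,0,1 | 0,0,0,0,0,0,1 | 0,0,0,0,0,0,1' | python3 steer.py
```

```text
clock: 11.2
eef_pos: [502.4, 345.4, 57.7]
tcp_rot: [-3.142, 0.0, 3.117]
contact_force: [-0.2, 0.1, -0.1]
opening: 0.853
grasp_force: 0.0
clock: 11.62
eef_pos: [502.0, 345.2, 199.8]
tcp_rot: [-3.141, -0.0, 2.999]
contact_force: [0.3, 0.1, 1.0]
opening: 0.998
grasp_force: 0.0
clock: 12.78
eef_pos: [502.3, 345.4, 218.4]
tcp_rot: [3.141, -0.0, 1.551]
contact_force: [-0.0, 0.1, 0.7]
opening: 0.997
grasp_force: 0.0
```

```bash
echo '0,0,0,-34.5,-4.8,0,1 | 0,0,0,-34.5,-4.8,0,1 | 0,0,0,-34.5,-4.8,0,1 | 0,0,0,-34.5,-4.8,0,1 | 0,0,0,-34.5,-4.8,0,1' | python3 steer.py>/dev/null; echo '0,0,0,-34.5,-4.8,0,1 | 0,0,0,-34.5,-4.8,0,1 | 0,0,0,-34.5,-4.8,0,1 | 0,0,0,0,0,0,1 | 0,0,0,0,0,0,1' | python3 steer.py
python3 - <<'E'
from h import *; from rig import r
import pickle
s=r.sense();c=r.camera_params("wrist");a=r.grab_frame("wrist");b=r.grab_frame("scene")
pickle.dump((s,c,a),open("w5.pkl","wb"))
cv2.imwrite("pics/w5.png",np.hstack([a,np.vstack([cv2.resize(b[100:260,220:380],(160,160)),cv2.resize(b[200:280,220:300],(160,160)),np.zeros((80,160,3),np.uint8)])])[:,:,::-1])
E
```

```text
clock: 13.62
eef_pos: [457.3, 69.0, 218.2]
tcp_rot: [3.141, -0.0, 1.548]
contact_force: [-0.1, 0.5, 0.4]
opening: 1.003
grasp_force: 0.0
```

View pics/w5.png

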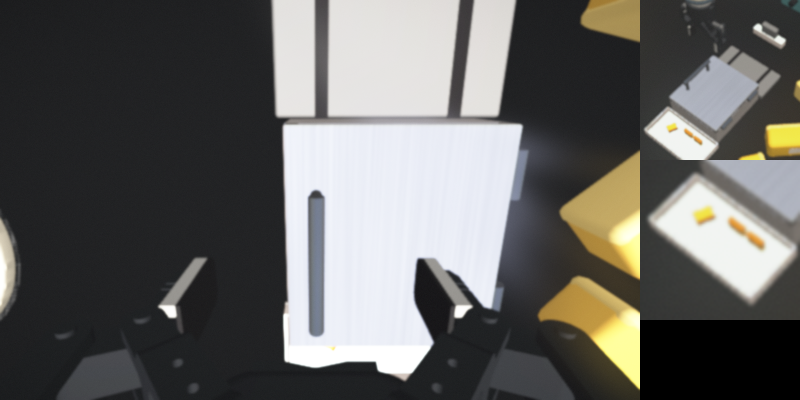

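The bar sits at column 316, rows 192–336, so it's centred between the fingers. All three chips lie in the tray and the scraper stands on the bench. I'll check the bar's position and height.

Run:
```python
from h import *
import pickle
s,c,a=pickle.load(open("w5.pkl","rb"));_,c2,a2=pickle.load(open("w2.pkl","rb"))
P=[onz(c,p,120) for p in((316,193),(316,335))];print(P,np.mean(P,0))
for p,q in (((316,193),(274,122.5)),((316,335),(153.5,121))): print(tri((c,p),(c2,q)))
g=a[230:300,290:345].astype(int).sum(2).mean(0);print(290+np.where(g<g.min()+120)[0])
```

```text
[array([459.12790051,  81.18950806, 120.        ]), array([456.39377587, -31.77074678, 120.        ])] [457.76083819  24.70938064 120.        ]
(array([459.16624683,  77.51420869, 106.97744134]), np.float64(0.09743033487387727))
(array([456.58020973, -31.06706907, 120.95961429]), np.float64(0.1779519915688188))
[309 310 311 312 313 314 315 316 317 318 319 320 321 322 323]
```

```bash
echo '0,0,0,-20,1,10,1 | 0,0,0,-24,0.5,10,1 | 0,0,0,0,0,25,1 | 0,0,0,0,0,25,1 | 0,0,0,0,0,15,1' | python3 steer.py; echo '0,0,0,0,0,8,1 | 0,0,0,0,0,0,1 | 0,0,0,0,0,0,1' | python3 steer.py
```

```text
clock: 14.13
eef_pos: [457.6, 27.2, 131.0]
tcp_rot: [-3.14, -0.0, 1.55]
contact_force: [-0.6, -0.5, -0.3]
opening: 1.003
grasp_force: 0.0
clock: 14.38
eef_pos: [458.3, 27.1, 124.9]
tcp_rot: [-3.141, -0.0, 1.549]
contact_force: [0.6, -0.1, 0.7]
opening: 1.0
grasp_force: 0.0
```

```bash
echo '0,0,0,-2,0,4,1 | 0,0,0,0,0,0,0.5 | 0,0,0,0,0,0,0.3 | 0,0,0,0,0,0,0.2 | 0,0,0,0,0,0,0' | python3 steer.py 100; echo '0,0,0,0,0,0,0 | 0,0,0,0,0,0,0 | 0,0,0,0,0,0,0 | 0,0,0,0,0,0,0 | 0,0,0,0,0,0,0' | python3 steer.py
```

```text
clock: 14.8
eef_pos: [458.1, 24.3, 121.2]
tcp_rot: [3.141, -0.0, 1.547]
contact_force: [0.5, -1.0, 0.5]
opening: 0.457
grasp_force: 0.0
clock: 15.22
eef_pos: [457.0, 24.3, 121.1]
tcp_rot: [-3.14, 0.0, 1.547]
contact_force: [-4.7, 0.5, 10.6]
opening: 0.105
grasp_force: 97.7
```

Gripped. The pull follows the hinge arc: per radian, tool dz is −155 and dy is +51, with rx positive. I'll start gently to break the gasket.

```bash
for i in 1; do echo '0.005,0,0,0,0.25,-0.8,0 | 0.005,0,0,0,0.25,-0.8,0 | 0.005,0,0,0,0.25,-0.8,0' | python3 steer.py; echo '0.005,0,0,0,0.25,-0.8,0 | 0.005,0,0,0,0.25,-0.8,0 | 0.005,0,0,0,0.25,-0.8,0' | python3 steer.py; done
```

```text
clock: 15.47
eef_pos: [457.4, 24.3, 122.4]
tcp_rot: [-3.124, 0.0, 1.547]
contact_force: [-2.0, 0.1, -12.6]
opening: 0.102
grasp_force: 97.3
clock: 15.72
eef_pos: [458.4, 24.3, 125.1]
tcp_rot: [-3.108, 0.0, 1.547]
contact_force: [-6.1, 1.5, -6.5]
opening: 0.101
grasp_force: 98.3
```

```bash
echo '0.009,0,0,0,0.5,-1.5,0 | 0.009,0,0,0,0.5,-1.5,0 | 0.01,0,0,0,0.5,-1.5,0 | 0.01,0,0,0,0.5,-1.5,0' | python3 steer.py; echo '0.01,0,0,0,0.5,-1.5,0 | 0.01,0,0,0,0.5,-1.5,0 | 0.01,0,0,0,0.5,-1.5,0 | 0.01,0,0,0,0.5,-1.2,0 | 0,0,0,0,0,0,0' | python3 steer.py; echo '0,0,0,0,0,0,0 | 0,0,0,0,0,0,0' | python3 steer.py
python3 - <<'E'
from h import *; from rig import r
a=r.grab_frame("wrist");b=r.grab_frame("side");c=r.grab_frame("scene")
cv2.imwrite("pics/w6.png",np.hstack([np.vstack([cv2.resize(a,(400,250)),cv2.resize(b[140:320,250:538],(400,250))]),cv2.resize(c[110:270,210:370],(400,400),interpolation=2)[:,:] if 0 else cv2.resize(c[100:300,220:380],(400,500))])[:,:,::-1])
E
```

```text
clock: 16.05
eef_pos: [460.8, 24.2, 131.5]
tcp_rot: [-3.071, 0.0, 1.547]
contact_force: [-6.7, 0.1, -5.0]
opening: 0.1
grasp_force: 98.5
clock: 16.47
eef_pos: [463.3, 24.2, 137.3]
tcp_rot: [-3.03, 0.0, 1.547]
contact_force: [-7.8, 0.4, -1.5]
opening: 0.104
grasp_force: 98.8
clock: 16.63
eef_pos: [463.2, 24.2, 137.2]
tcp_rot: [-3.031, 0.0, 1.547]
contact_force: [-6.7, 1.1, -2.6]
opening: 0.104
grasp_force: 98.8
```

View pics/w6.png

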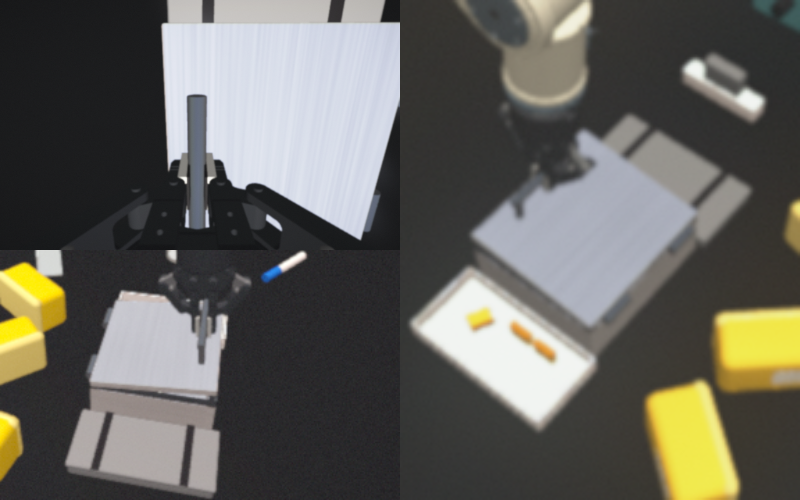

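The lid stands open, held by the handle; the chips are in the tray and the scraper is on the bench at its spot. The arm's rise of 16.1 mm and x shift of 6.2 mm both give an angle of about 0.105, or a 19 mm gap. I'll nudge it slightly, then check the gap in the side camera.

```bash
echo '0.002,0,0,0,0.3,-0.9,0 | 0,0,0,0,0,0,0 | 0,0,0,0,0,0,0' | python3 steer.py
python3 - <<'E'
from h import *; from rig import r
D=r.camera_params("side");b=r.grab_frame("side")
y0,x0,k=215,350,9
cv2.imwrite("pics/gap.png",cv2.resize(b[y0:y0+60,x0:x0+80],None,fx=k,fy=k,interpolation=cv2.INTER_CUBIC)[:,:,::-1])
Rz=Ro.from_euler('z',-.024).as_matrix();C=np.array([522.5,22.5,0])
f=lambda X:((proj(D,C+Rz@np.array(X))-[x0,y0]+.5)*k).round(1)
print("box top corner",f((-90,100,70)),"bottom",f((-90,100,0)))
for th in (.08,.095,.111,.125):
    c,s=np.cos(th),np.sin(th); print(th,*[f((90-180*c+h*s,100,70+180*s+h*c)) for h in(0,12)])
E
```

```text
clock: 17.03
eef_pos: [463.6, 24.2, 138.0]
tcp_rot: [-3.029, 0.0, 1.547]
contact_force: [-7.3, 1.3, -1.6]
opening: 0.102
grasp_force: 98.7
box top corner [493.7 337.4] bottom [455.2 548. ]
0.08 [499.4 290.7] [502.  250.7]
0.095 [499.9 281.8] [501.6 241.5]
0.111 [500.2 272.2] [500.9 231.7]
0.125 [500.3 263.7] [500.2 223. ]
```

View pics/gap.png

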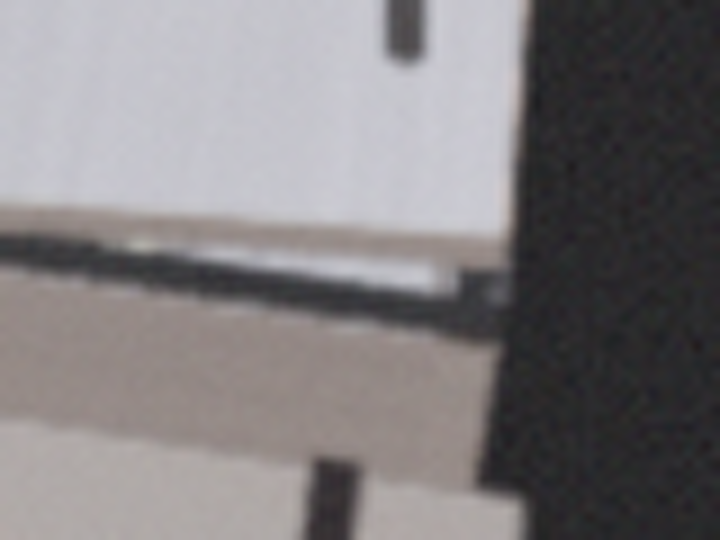

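The side view shows the box's top corner at crop px (497,343), the lid's lower front corner at (508,270) and its top corner at (510,235). That puts the angle at about 0.11–0.12, a gap of about 20 mm, which agrees with the arm's pose. I'm handing in while still holding the lid.

```bash
python3 -c "
from rig import r
print(r.sign_off())"
```

```text
the job is handed in; nothing more can be done
None
```

The job is handed in: all three chips are in the crumb tray, the scraper stands on the bench, and the gripper is still holding the lid by its handle with the front edge about 20 mm open.

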